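Seat the soil ring and flip its bay flag to green

ROBOT

A 6-joint arm with a two-finger parallel gripper is mounted at the origin on a cart in front of the work surface, level with it; the furniture and walls round the work are solid. World frame = base frame: x ahead of the robot, y to its left, z up, the work surface at z = 0. Lengths are in m, angles in degrees, forces in N, time in s.
With the tool pointing down it reaches from about 0.375 to 0.975 m from the base axis. Payload 3.8 kg.
Tool frame: the origin (TCP) lies on the centre line of the jaws, within the pads' length; the fingertips stand 8 mm ahead of it and the grasp point (between the pads) lies 11 mm behind it; z points along the fingers, y is the line along which they close (so a half turn about z gives the same grasp; the last joint's range is limited). The gripper opens to 85 mm and grips with 20 to 120 N. Pads are 22 mm wide; open, the fingers measure 114 mm over their backs; the gripper's body (76 mm by 85 mm) begins 54 mm behind the grasp point. The pads swing forward as they close: fully open they stand 13 mm farther back than shut.
Start: joints at [-75.052, 15.12, 91.902, -0, 72.978, -2.114], TCP at [0.198, -0.645, 0.239] pointing down, gripper open.
Joint ranges: [-150.88, 150.88], [-54.13, 125.18], [17.81, 147.31], [-75.09, 255.09], [0, 152.58], [-146.25, 146.25]. Speed limits (degrees/s): [147.25, 147.25, 180, 180, 180, 180].

INTERFACE

Orientations are given as a 3x3 rotation matrix whose columns are the frame's x, y, z axes.
In Python, from bench import * gives the robot as it stands. The module is installed in compiled form; this text tells all that it offers.
- The arm moves only by the tool jog_arm, never from a script. Its argument "rows" is a list of rows, each a list of 7 numbers: the shift along the tool's x, y, z in units of 25 mm (1.0 is 25 mm), then the turn, a rotation vector about the tool's x, y, z in units of 5 degrees (1.0 is 5 degrees), then the opening, from 0 (shut) to 1 (fully open). A call has 1 to 20 rows; each row shifts and turns the commanded pose from where the row before left it, along the tool's axes as they then stand; what a row does not reach is not made up. A row lasts 1/12 s, in which the tool goes at most 41.7 mm and 7.16 degrees, less where a joint would pass 70% of its speed; a pose out of reach is approached as far as the arm can. A call is refused whole if a number of a shift passes 1 or a number of a turn 1, either way. A call with a gripper value outside its range is refused whole. The fingers move at their own pace and stop on an object; "squeeze" is the grip in N (left out, the last holds). Time passes only in rows, so rows that do not move let the fingers close. It gives the time, the measured TCP pose, the force, the opening and the grip force at its end, in the units of the state.
- observe(): the state, without advancing time (a new reading comes with each control period).
- get_image(name): name is "side" or "top" or "wrist"; returns a dict with "pixels" (400x640x3 uint8, red, green, blue), "fov_y" (degrees; the focal length in pixels is half the picture's height over the tangent of half this angle, whatever the lens; pixels are square), "cx", "cy" (the principal point, pixels), "origin" and "attitude" of the camera in the world. Camera axes: x right, y down, z forward; pixel columns grow to the right and rows downward; lengths in m; the calibration is good to about 2 mm. A picture is of the moment at which its call begins. There is no depth.
- close_job(): hands the job in; it is judged then, once.
The state is a dict: "time": time; "joint_pos": joint angles; "joint_velocities": joint speeds; "joint_torque": joint torques, N m; "position": TCP position; "eef_rot": TCP orientation; "ft_force": force on the tool from outside, world axes, zero at the start; "moment": the same for the moment, N m; "gripper_width": finger opening in m; "grip_force": force on a finger pad.
Only numpy, scipy, OpenCV 4.12 (cv2) and the standard library are available. Lean on these libraries where they do the work, as an engineer would, in place of code of your own. Each camera call takes 0.05 s, during which the arm holds its last target. There are 200 camera calls.

TASK

One of the three bays of the specimen rack holds the ring packed with soil. With your fingertips push that ring along its lane until it is fully home against the stop, then flip the flag just to the right of its lane over its pivot so that it lies fully down on the far side with the green face up. Only slide the ring, never pick it up or tip it, and leave the two empty rings, the other two flags and the things round the rack as they are.

Things in the scene. Friction and masses are not known exactly. Their poses are not given: they have to be found in the camera images.
- rack: Fixed three-bay specimen rack: steel plate 165 (x) by 374 mm (y), its top 10 mm above the worktop. Origin: centre of its underside, on the worktop. +x runs from the open mouths (robot side) to the stops at the back, +y to its left, z up. Each bay is a lane along x (at y = +150, +30, -90 mm) with, to its right, a hinged flag (at y = +90, -30, -150 mm).
- soil_ring: The one steel ring packed full with dark brown soil, 49 mm in diameter, 28 mm tall, 0.21 kg; its underside rests on the rack plate (10 mm above the worktop). Origin: centre of its underside. It starts upright in the mouth of one of the three bays (which one varies), 50 to 75 mm short of the stop, and slides freely.
- empty_ring_1: Empty open steel ring (its bore counts as solid for contact), 51 mm in diameter, 30 mm tall, origin at the centre of its underside; stands in the mouth of another bay. Not to be moved.
- empty_ring_2: A second, equal empty open steel ring in the mouth of the remaining bay. Not to be moved.
- wash_bottle: Wash bottle with bent tube, 122x67x241 mm, to the left of the rack; bystander.
- trim_spatula: Flat spatula with wooden grip, 219 mm, lying on the worktop to the right of the rack; bystander.
- bristle_brush: Flat bristle brush, 170 mm, lying on the worktop to the left of the rack; bystander.
- bay_left_home (a point): Centre of the soil ring's underside when fully home against the flat dark steel stop (18 mm tall) of the left bay (one engraved dot on the front edge): rack frame x = 25, y = 150 mm, on the plate. The lane is 53 mm wide between white rails whose tops are 20 mm above the worktop, flared at the mouth (rails begin at x = -53 mm).
- flag_left_pivot (a point): Centre of the horizontal spindle (along rack y) of the left bay's flag, fixed in the rack: rack frame x = -5, y = 90, z = 62 mm. It is held between two grey ears, 40 mm long in x, 46 mm over their outsides, tops 5 mm above the spindle.
- flag_left_lip (a point): On the left flag, 55 mm from its spindle at mid width, where the lip begins: 15 mm long, bent 45 degrees towards the red side (up at joint 0, down at 3.14). At 0 some 50 mm are free under the paddle, so that a fingertip can get under the lip from the front.
- flag_left (a joint): Angle of the left bay's flag, rad. 0: level towards the mouths (rack -x), red face up; 1.57: upright; 3.14: over and level towards the back (+x), green face (white disc) up. Steel paddle 3 mm thick, 36 mm wide, 55 mm from spindle to lip. Slightly stiff hinge (0.03 N m, under 2 N at the lip): stays where left, stops at 0 and 3.14. Starts at 0 to 0.12.
- bay_mid_home (a point): Centre of the soil ring's underside when fully home against the flat dark steel stop (18 mm tall) of the middle bay (two dots on the front edge): rack frame x = 25, y = 30 mm, on the plate. The lane is 53 mm wide between white rails whose tops are 20 mm above the worktop, flared at the mouth (rails begin at x = -53 mm).
- flag_mid_pivot (a point): Centre of the horizontal spindle (along rack y) of the middle bay's flag, fixed in the rack: rack frame x = -5, y = -30, z = 62 mm. It is held between two grey ears, 40 mm long in x, 46 mm over their outsides, tops 5 mm above the spindle.
- flag_mid_lip (a point): On the middle flag, 55 mm from its spindle at mid width, where the lip begins: 15 mm long, bent 45 degrees towards the red side (up at joint 0, down at 3.14). At 0 some 50 mm are free under the paddle, so that a fingertip can get under the lip from the front.
- flag_mid (a joint): Angle of the middle bay's flag, rad. 0: level towards the mouths (rack -x), red face up; 1.57: upright; 3.14: over and level towards the back (+x), green face (white disc) up. Steel paddle 3 mm thick, 36 mm wide, 55 mm from spindle to lip. Slightly stiff hinge (0.03 N m, under 2 N at the lip): stays where left, stops at 0 and 3.14. Starts at 0 to 0.12.
- bay_right_home (a point): Centre of the soil ring's underside when fully home against the flat dark steel stop (18 mm tall) of the right bay (three dots on the front edge): rack frame x = 25, y = -90 mm, on the plate. The lane is 53 mm wide between white rails whose tops are 20 mm above the worktop, flared at the mouth (rails begin at x = -53 mm).
- flag_right_pivot (a point): Centre of the horizontal spindle (along rack y) of the right bay's flag, fixed in the rack: rack frame x = -5, y = -150, z = 62 mm. It is held between two grey ears, 40 mm long in x, 46 mm over their outsides, tops 5 mm above the spindle.
- flag_right_lip (a point): On the right flag, 55 mm from its spindle at mid width, where the lip begins: 15 mm long, bent 45 degrees towards the red side (up at joint 0, down at 3.14). At 0 some 50 mm are free under the paddle, so that a fingertip can get under the lip from the front.
- flag_right (a joint): Angle of the right bay's flag, rad. 0: level towards the mouths (rack -x), red face up; 1.57: upright; 3.14: over and level towards the back (+x), green face (white disc) up. Steel paddle 3 mm thick, 36 mm wide, 55 mm from spindle to lip. Slightly stiff hinge (0.03 N m, under 2 N at the lip): stays where left, stops at 0 and 3.14. Starts at 0 to 0.12.
Things that resemble listed ones, but are neither listed nor needed, are in the scene too. Leave any pink look-alike of the soil_ring alone.

How it is judged:
By the outcome, as a careful person would: the job done as asked, in the order asked, and still so for the second after the job is handed in, with the robot touching nothing.
It also fails if it takes over 51 s, if anything falls off the work surface, if the arm or the gripper's body presses on something with over 40 N, if the wrist force passes 120 N, or if a joint passes its speed limit or range.

## Working session

There is one attempt and no reset: what is moved stays moved. The work goes in short steps, Python scripts to look and compute and a tool call to move; the robot and the scene stay as the last step left them, time stands still between calls to the robot, and variables do not carry over. Pictures are saved under pics/ and viewed, at most 10 in all, crops included, and the job is handed in when it is done.

Besides the shell and the picture viewer there is one more tool, called after "Call:" in YAML: its name, and indented under it one key for each argument. jog_arm: Moves the arm, as the interface text tells. Its arguments: {"type":"object","properties":{"rows":{"type":"array","items":{"type":"array","items":{"type":"number"}}},"squeeze":{"type":"number"}},"required":["rows"]}

```bash
mkdir -p pics; cat > h.py <<'E'
from bench import *
import numpy as np, cv2
def snap(n,f):
    g=get_image(n); cv2.imwrite(f'pics/{f}.png',g['pixels'][:,:,::-1]); np.save(f'pics/{f}.npy',g,allow_pickle=True); return g
def load(f): return np.load(f'pics/{f}.npy',allow_pickle=True).item()
def ray(g,u,v,z):
    f=200/np.tan(np.radians(g['fov_y'])/2); R=np.array(g['attitude']); o=np.array(g['origin'])
    d=R@np.array([(u-g['cx'])/f,(v-g['cy'])/f,1]); return o+d*(z-o[2])/d[2]
def proj(g,p):
    f=g['pixels'].shape[0]/2/np.tan(np.radians(g['fov_y'])/2); q=np.array(g['attitude']).T@(np.array(p)-g['origin'])
    return g['cx']+f*q[0]/q[2], g['cy']+f*q[1]/q[2]
E
python3 - <<'E'
from h import *
for n in('top','side'):
    g=snap(n,n+'1'); print(g['fov_y'],g['cx'],g['cy'],g['origin'],np.round(g['attitude'],3))
print(observe())
E
```

```text
57.38147431170578 318.7131592037945 197.73404571437982 [ 0.32165899 -0.00161778  1.27307434] [[ 0.017 -0.992  0.123]
 [-1.    -0.017  0.006]
 [-0.004 -0.123 -0.992]]
46.77464066908375 326.7526844750081 203.32651938312063 [-0.14482855  0.88889404  0.94566889] [[-0.813 -0.379  0.443]
 [-0.582  0.507 -0.636]
 [ 0.016 -0.775 -0.632]]
{'time': 0.1, 'joint_pos': array([-7.50506953e+01,  1.51668814e+01,  9.19726973e+01,  7.51950289e-04,
        7.29781200e+01, -2.11353071e+00]), 'joint_velocities': array([ 0.02208164, -0.12981137, -0.12451822, -0.11020947,  0.0339525 ,
        0.01129923]), 'joint_torque': array([-8.70879671e-05, -5.16708577e+01, -3.68588269e+01, -1.02845563e-04,
        6.30202296e-03, -2.29317459e-05]), 'position': array([ 0.19790343, -0.64466679,  0.23806943]), 'eef_rot': array([[ 9.55984695e-01,  2.93416077e-01, -5.17793138e-04],
       [ 2.93416520e-01, -9.55982632e-01,  1.98793882e-03],
       [ 8.82919614e-05, -2.05236814e-03, -9.99997890e-01]]), 'ft_force': array([-0.07786857,  0.36625973,  0.44242264]), 'moment': array([-0.00999683,  0.0026078 ,  0.02784545]), 'grip_force': 0.0, 'gripper_width': 0.0853727853689879}
```

View pics/top1.png

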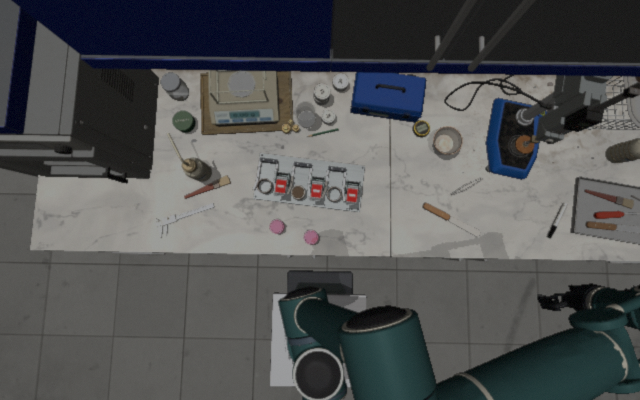

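View pics/side1.png

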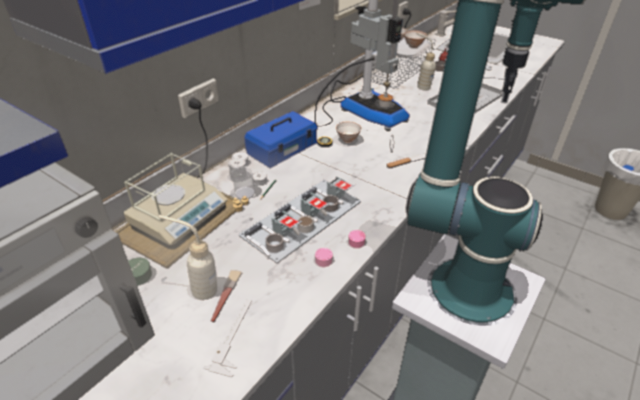

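The top view shows the rack at about (312,183). Its left ring is at (265,186), middle at (299,193) and right at (335,196). The middle one looks brown. The pink look-alikes at (277,227) and (312,237) stand outside the rack. I'll confirm with an enlarged crop.

```bash
python3 - <<'E'
from h import *
g=load('top1');p=g['pixels'][:,:,::-1]
a=cv2.resize(p[145:250,245:375],None,fx=6,fy=6,interpolation=cv2.INTER_CUBIC)[:600]
cv2.imwrite('pics/c1.png',a)
hsv=cv2.cvtColor(p,cv2.COLOR_BGR2HSV)
m=((hsv[...,0]<6)|(hsv[...,0]>174))&(hsv[...,1]>150)&(hsv[...,2]>100)
n,l,s,c=cv2.connectedComponentsWithStats(m.astype(np.uint8))
for i in range(1,n):
  if s[i,4]>30: print(s[i],c[i],ray(g,*c[i],.062))
E
```

```text
[277 180   9   6  38] [281.         182.18421053] [0.52271399 0.13367333 0.062     ]
[312 185  10   5  39] [316.15384615 186.66666667] [0.50946464 0.01533311 0.062     ]
[276 187   9   6  39] [279.87179487 189.43589744] [0.49804538 0.13671258 0.062     ]
[348 189   9   7  38] [352.21052632 191.34210526] [ 0.49566527 -0.10557149  0.062     ]
[312 191   9   6  38] [315.81578947 194.13157895] [0.48420158 0.01600225 0.062     ]
[347 196  10   6  39] [351.48717949 198.64102564] [ 0.47102429 -0.10330852  0.062     ]
[597 212  27   6 127] [609.55905512 214.2519685 ] [ 0.43338913 -0.95734848  0.062     ]
```

View pics/c1.png

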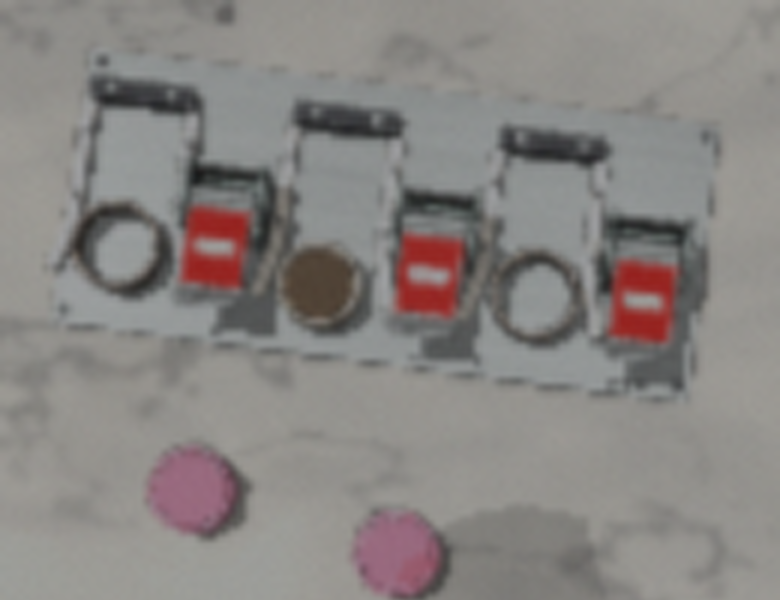

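The enlarged crop confirms it. The soil ring (brown fill) is in the middle bay at crop (319,285), which is image (298,192.5). The rings at (124,247) and (538,296) are open and empty, and the pink pucks lie outside the rack. Now the rack pose.

```bash
python3 - <<'E'
from h import *
g=load('top1')
C=lambda u,v,z: ray(g,(u+.5)/6-.5+245,(v+.5)/6-.5+145,z)[:2]
pts=[C(*q,.01) for q in((90,50),(718,120),(690,400),(57,325))]
mod=np.array([(82.5,187),(82.5,-187),(-82.5,-187),(-82.5,187)])/1000
P=np.array(pts); print(P.round(4))
# rigid fit incl flag yaw check
a=mod-mod.mean(0); b=P-P.mean(0)
th=np.arctan2((a[:,0]*b[:,1]-a[:,1]*b[:,0]).sum(),(a*b).sum()); R=np.array([[np.cos(th),-np.sin(th)],[np.sin(th),np.cos(th)]])
o=P.mean(0); print('yaw',np.degrees(th),'o',o, 'res',(P-(a@R.T+o)).round(4).tolist())
rk=lambda w:((np.array(w)-o)@R).round(4)
print('ring',C(319,285,.038),rk(C(319,285,.038)))
for n,c in(('L',(124,247)),('R',(538,296))): print(n,rk(C(*c,.04)))
for w in((.5104,.1352),(.4968,.0157),(.4833,-.1044)): print('flag',rk(w))
for c in((150,95),(350,118),(555,143)): print('stop',rk(C(*c,.02)))
for c in((193,488),(397,553)): print('pink',C(*c,.028),rk(C(*c,.028)))
for r in((-.045-.0,.03),(-.0105,.03),(-.065,-.03),(-.09,-.03),(.04,-.03)): print(r,(R@np.array(r)+o).round(4))
E
```

```text
[[ 0.635   0.2185]
 [ 0.599  -0.1518]
 [ 0.4339 -0.136 ]
 [ 0.4713  0.2315]]
yaw -5.574466928397254 o [0.53480035 0.04054714] res [[-0.0001, -0.0002], [0.0003, 0.0018], [-0.0006, 0.0016], [0.0005, -0.0031]]
ring [0.49343702 0.07813539] [-0.0448  0.0334]
L [-0.036   0.1462]
R [-0.0372 -0.091 ]
flag [-0.0335  0.0918]
flag [-0.0354 -0.0284]
flag [-0.0372 -0.1493]
stop [0.0575 0.1464]
stop [0.0571 0.0288]
stop [ 0.056  -0.0915]
pink [0.37743592 0.14739201] [-0.167   0.0911]
pink [0.34279202 0.03098336] [-0.1902 -0.0282]
(-0.045, 0.03) [0.4929 0.0748]
(-0.0105, 0.03) [0.5273 0.0714]
(-0.065, -0.03) [0.4672 0.017 ]
(-0.09, -0.03) [0.4423 0.0194]
(0.04, -0.03) [0.5717 0.0068]
```

Call:
jog_arm:
  rows:
    - [0, 0, 0, 0, 0, 0.93, 0]
    - [0, 0, 0, 0, 0, 0.93, 0]
    - [0, 0, 0, 0, 0, 0.93, 0]
    - [0, 0, 0, 0, 0, 0.93, 0]
    - [0, 0, 0, 0, 0, 0.93, 0]
    - [0.9, -0.5, 0, 0, 0, 0, 0]
    - [0.9, -0.5, 0, 0, 0, 0, 0]
    - [0.9, -1, 0, 0, 0, 0, 0]
    - [0.9, -1, 0, 0, 0, 0, 0]
    - [0.9, -1, 0, 0, 0, 0, 0]
    - [0.9, -1, 0, 0, 0, 0, 0]
    - [0.9, -1, 0, 0, 0, 0, 0]
    - [0.5, -1, 0, 0, 0, 0, 0]
    - [0, -1, 0, 0, 0, 0, 0]
    - [0, -1, 0, 0, 0, 0, 0]
    - [0, -1, 0, 0, 0, 0, 0]
    - [0, -1, 0, 0, 0, 0, 0]
    - [0, -1, 0, 0, 0, 0, 0]
    - [0, -1, 0, 0, 0, 0, 0]
    - [0, -1, 0, 0, 0, 0, 0]
  squeeze: 20

```text
time: 1.77
position: [0.4044, -0.3142, 0.2387]
eef_rot: [[0.994, -0.108, -0.001], [-0.108, -0.994, 0.001], [-0.001, -0.001, -1.0]]
ft_force: [-0.1, 0.3, 0.2]
gripper_width: 0.0004
grip_force: 0.0
```

Call:
jog_arm:
  rows:
    - [0, -1, 0, 0, 0, 0, 0]
    - [0, -1, 0, 0, 0, 0, 0]
    - [0, -1, 0, 0, 0, 0, 0]
    - [0, -1, 0, 0, 0, 0, 0]
    - [0, -1, 0, 0, 0, 0, 0]
    - [0, -1, 0, 0, 0, 0, 0]
    - [0, -1, 0, 0, 0, 0, 0]
    - [0, -1, 0, 0, 0, 0, 0]
    - [0, -1, 0, 0, 0, 0, 0]
    - [0, -1, 0, 0, 0, 0, 0]
    - [0, -1, 0, 0, 0, 0, 0]
    - [0, -1, 0, 0, 0, 0, 0]
    - [0, -1, 0, 0, 0, 0, 0]
    - [0, -1, 0, 0, 0, 0, 0]
    - [0, -1, 0, 0, 0, 0, 0]
    - [0, -0.9, 0, 0, 0, 0, 0]
    - [0, 0, 0, 0, 0, 0, 0]
    - [0, 0, 0, 0, 0, 0, 0]

```text
time: 3.27
position: [0.4472, 0.0803, 0.2389]
eef_rot: [[0.994, -0.105, -0.001], [-0.105, -0.994, -0.0], [-0.001, 0.001, -1.0]]
ft_force: [0.1, -0.6, 0.1]
gripper_width: -0.0
grip_force: 0.0
```

```bash
cat >> h.py <<'E'
TH=np.radians(-6.2);RK=np.array([[np.cos(TH),-np.sin(TH),0],[np.sin(TH),np.cos(TH),0],[0,0,1]]);OR=np.array([.535,.0405,0])
def w2r(p): return RK.T@(np.array(p)-OR)
def st():
    s=observe(); print('t',s['time'],'j',s['joint_pos'].round(1),'P',s['position'].round(4),'rack',(w2r(s['position'])*1000).round(1),'F',s['ft_force'].round(1),'w',s['gripper_width'].round(3)); print((RK.T@s['eef_rot']).round(3).tolist()); return s
E
python3 - <<'E'
from h import *
st(); g=snap('wrist','w1')
E
```

```text
Traceback (most recent call last):
  File "h.py", line 15, in st
    s=observe(); print('t',s['time'],'j',s['joint_pos'].round(1),'P',s['position'].round(4),'rack',(w2r(s['position'])*1000).round(1),'F',s['ft_force'].round(1),'w',s['gripper_width'].round(3)); print((RK.T@s['eef_rot']).round(3).tolist()); return s
                                                                                                                                                                     ^^^^^^^^^^^^^^^^^^^^^^^^
AttributeError: 'float' object has no attribute 'round'
```

```bash
sed -i "s/s\['gripper_width'\].round(3)/s['gripper_width']/" h.py
python3 - <<'E'
from h import *
st(); g=snap('wrist','w1'); print(g['fov_y'],g['origin'])
E
```

```text
t 3.2667 j [  7.   -9.4 117.6  -0.   71.8 103.1] P [0.4472 0.0803 0.2389] rack [-91.5  30.  238.9] F [ 0.1 -0.6  0.1] w -3.969328051664572e-06
[[1.0, 0.003, -0.001], [0.003, -1.0, -0.001], [-0.001, 0.001, -1.0]]
69.37789875546203 [0.52443835 0.07106048 0.37398885]
```

View pics/w1.png

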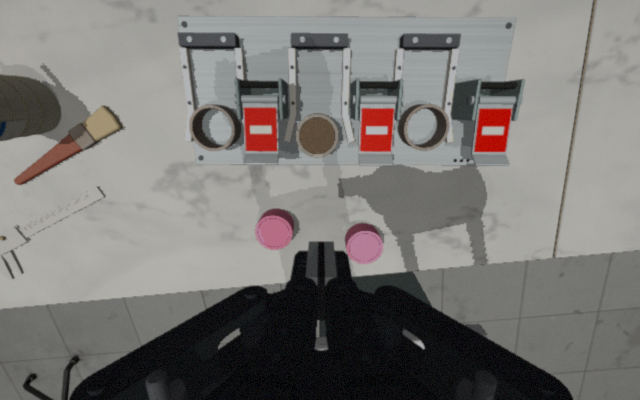

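The wrist view shows the rack closer: soil ring at (318,135), mid flag at (377,131), closed fingertips near (320,250). I'll refine the rack pose from this.

```bash
python3 - <<'E'
from h import *
g=load('w1');p=g['pixels'][:,:,::-1]
hsv=cv2.cvtColor(p,cv2.COLOR_BGR2HSV)
red=((hsv[...,0]<6)|(hsv[...,0]>174))&(hsv[...,1]>180)&(hsv[...,2]>90)
n,l,s,c=cv2.connectedComponentsWithStats(cv2.morphologyEx(red.astype(np.uint8),cv2.MORPH_CLOSE,np.ones((11,21))))
for i in range(1,n):
  if s[i,4]>600:
    b=s[i]; print('red',b.tolist(),[(1000*w2r(ray(g,u,v,.0635))).round(1)[:2].tolist() for u,v in((b[0],b[1]+b[3]),(b[0]+b[2],b[1]+b[3]))])
for n_,u,v,z in(('TL',178,16,.01),('TR',515,25,.01),('BL',195,164,.01),('BR',508,164,.01),('ring',318,135,.038),('Lr',214,127,.04),('Rr',423,126,.04)): print(n_,(1000*w2r(ray(g,u,v,z))).round(1)[:2])
m=(hsv[...,2]<75)&(hsv[...,1]<90); m[56:]=0;m[:28]=0
n,l,s,c=cv2.connectedComponentsWithStats(m.astype(np.uint8))
for i in range(1,n):
  if s[i,4]>200: print('stop',s[i].tolist(),(1000*w2r(ray(g,*c[i],.024))).round(1)[:2])
cv2.imwrite('pics/w1c.png',cv2.resize(p[5:175,170:530],None,fx=2.2,fy=2.2,interpolation=cv2.INTER_CUBIC))
E
```

```text
red [245, 108, 32, 43, 1289] [[-60.1, 110.1], [-60.0, 75.8]]
red [361, 109, 32, 42, 1255] [[-59.7, -14.2], [-59.5, -48.5]]
red [475, 109, 36, 43, 1314] [[-60.3, -136.5], [-60.1, -175.1]]
TL [ 79.4 186.1]
TR [  72.1 -185.7]
BL [-84.8 188.9]
BR [ -83.4 -209.7]
ring [-45.4  32.1]
Lr [-36.9 148.9]
Rr [-34.9 -85.8]
stop [181, 34, 59, 22, 273] [ 48.1 145. ]
stop [400, 35, 58, 16, 266] [ 48.2 -84.2]
stop [292, 38, 55, 13, 289] [47.9 35.1]
```

View pics/w1c.png

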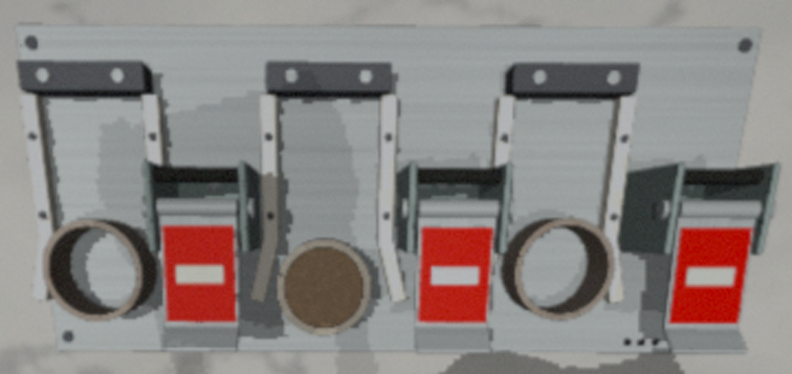

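Call:
jog_arm:
  rows:
    - [0, 0, 1, 0, 0, 0, 0]
    - [0, 0, 1, 0, 0, 0, 0]
    - [0, 0, 1, 0, 0, 0, 0]
    - [0, 0, 1, 0, 0, 0, 0]
    - [0, 0, 1, 0, 0, 0, 0]
    - [0, 0, 1, 0, 0, 0, 0]
    - [0, 0, 0.8, 0, 0, 0, 0]
    - [0, 0, 0.8, 0, 0, 0, 0]
    - [0, 0, 0.5, 0, 0, 0, 0]
    - [0, 0, 0.3, 0, 0, 0, 0]
    - [0, 0, 0, 0, 0, 0, 0]
    - [0, 0, 0, 0, 0, 0, 0]

```text
time: 4.32
position: [0.4476, 0.0788, 0.0293]
eef_rot: [[0.994, -0.109, -0.0], [-0.109, -0.994, -0.0], [-0.0, 0.0, -1.0]]
ft_force: [0.3, -0.4, -0.3]
gripper_width: -0.0003
grip_force: 0.0
```

```bash
python3 - <<'E'
from h import *
st(); snap('side','s2'); g=snap('wrist','w2')
E
```

```text
t 4.3167 j [  6.9   5.2 128.6  -0.   46.3 103.1] P [0.4476 0.0788 0.0293] rack [-91.   28.7  29.3] F [ 0.3 -0.4 -0.3] w -0.00031075442725096334
[[1.0, -0.001, -0.0], [-0.001, -1.0, -0.0], [-0.0, 0.0, -1.0]]
```

View pics/w2.png

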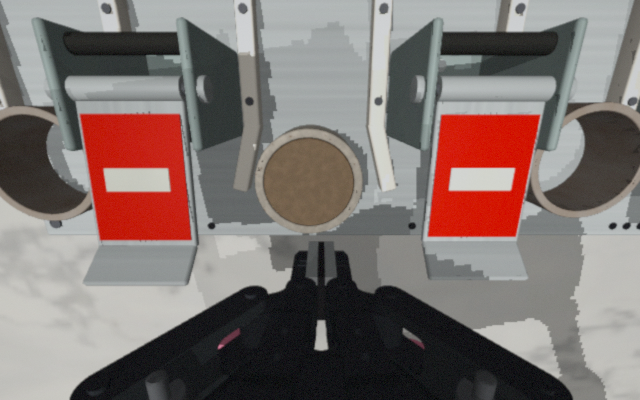

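```bash
python3 - <<'E'
from h import *
g=load('w2'); f=200/np.tan(np.radians(g['fov_y'])/2)
o=w2r(g['origin'])*1000; print('cam',o)
for X in(-80,-91):
  for u,v in((320,242),(293,252),(293,280),(265,288),(245,290),(160,330),(75,385)):
    d=RK.T@np.array(g['attitude'])@[(u-g['cx'])/f,(v-g['cy'])/f,1]
    q=o+d*(X-o[0])/d[0]; print(X,(u,v),(q[1]-28.7).round(1),'above tip',(q[2]-21.3).round(1))
E
```

```text
cam [-12.85521113  27.84587644 165.28320721]
-80 (320, 242) -0.4 above tip 7.6
-80 (293, 252) 12.6 above tip 18.5
-80 (293, 280) 10.4 above tip 42.2
-80 (265, 288) 20.8 above tip 47.7
-80 (245, 290) 28.3 above tip 49.0
-80 (160, 330) 49.9 above tip 69.8
-80 (75, 385) 61.4 above tip 88.8
-91 (320, 242) -0.4 above tip -14.7
-91 (293, 252) 14.8 above tip -2.1
-91 (293, 280) 12.3 above tip 25.5
-91 (265, 288) 24.4 above tip 31.9
-91 (245, 290) 33.0 above tip 33.4
-91 (160, 330) 58.2 above tip 57.7
-91 (75, 385) 71.6 above tip 79.7
```

The jaw linkage is too wide for the gap between the ears. I'll rise, turn the jaws 90° so they lie along the lane, and come down again.

Call:
jog_arm:
  rows:
    - [0, -0.08, -1, 0, 0, 0, 0]
    - [0, 0, -1, 0, 0, 0, 0]
    - [0, 0, -0.2, 0, 0, -1, 0]
    - [0, 0, 0, 0, 0, -1, 0]
    - [0, 0, 0, 0, 0, -1, 0]
    - [0, 0, 0, 0, 0, -1, 0]
    - [0, 0, 0, 0, 0, -1, 0]
    - [0, 0, 0, 0, 0, -1, 0]
    - [0, 0, 0, 0, 0, -1, 0]
    - [0, 0, 0, 0, 0, -1, 0]
    - [0, 0, 0, 0, 0, -1, 0]
    - [0, 0, 0, 0, 0, -1, 0]
    - [0, 0, 0, 0, 0, -1, 0]
    - [0, 0, 0, 0, 0, -1, 0]
    - [0, 0, 0, 0, 0, -1, 0]
    - [0, 0, 0, 0, 0, -1, 0]
    - [0, 0, 0, 0, 0, -1, 0]
    - [0, 0, 0, 0, 0, -1, 0]
    - [0, 0, 0, 0, 0, -1, 0]
    - [0, 0, 0, 0, 0, -1, 0]

```text
time: 6.08
position: [0.4488, 0.0816, 0.0858]
eef_rot: [[0.103, 0.995, 0.003], [0.995, -0.103, 0.0], [0.001, 0.003, -1.0]]
ft_force: [0.0, 0.1, 0.7]
gripper_width: -0.0004
grip_force: 0.0
```

Call:
jog_arm:
  rows:
    - [0, 0, 1, 0, 0, 0, 0]
    - [0, 0, 1, 0, 0, 0, 0]
    - [0, 0, 0.1, 0, 0, 0, 0]
    - [0, 0, 0, 0, 0, 0, 0]
    - [0, 0, 0, 0, 0, 0, 0]

```text
time: 6.5
position: [0.4486, 0.0816, 0.0329]
eef_rot: [[0.108, 0.994, 0.001], [0.994, -0.108, 0.0], [0.0, 0.001, -1.0]]
ft_force: [0.1, -0.0, 0.2]
gripper_width: 0.0001
grip_force: 0.0
```

```bash
python3 - <<'E'
from h import *
st()
E
```

```text
t 6.5 j [  7.2   4.9 128.4  -0.   46.6  13.4] P [0.4486 0.0816 0.0329] rack [-90.3  31.5  32.9] F [ 0.1 -0.   0.2] w 5.249459064750907e-05
[[-0.0, 1.0, 0.001], [1.0, 0.0, 0.0], [0.0, 0.001, -1.0]]
```

Call:
jog_arm:
  rows:
    - [0, 0, 0.2, 0, 0, 0, 0]
    - [0, 0.15, 0, 0, 0, 0, 0]
    - [0, 0.15, 0, 0, 0, 0, 0]
    - [0, 0.15, 0, 0, 0, 0, 0]
    - [0, 0.15, 0, 0, 0, 0, 0]
    - [0, 0.15, 0, 0, 0, 0, 0]
    - [0, 0.15, 0, 0, 0, 0, 0]
    - [0, 0.15, 0, 0, 0, 0, 0]
    - [0, 0.15, 0, 0, 0, 0, 0]
    - [0, 0.15, 0, 0, 0, 0, 0]
    - [0, 0.15, 0, 0, 0, 0, 0]
    - [0, 0.15, 0, 0, 0, 0, 0]
    - [0, 0.15, 0, 0, 0, 0, 0]
    - [0, 0.15, 0, 0, 0, 0, 0]
    - [0, 0.15, 0, 0, 0, 0, 0]
    - [0, 0.15, 0, 0, 0, 0, 0]
    - [0, 0.15, 0, 0, 0, 0, 0]
    - [0, 0, 0, 0, 0, 0, 0]

```text
time: 8.0
position: [0.5087, 0.075, 0.027]
eef_rot: [[0.108, 0.994, 0.001], [0.994, -0.108, 0.0], [0.0, 0.001, -1.0]]
ft_force: [0.2, -0.1, -0.2]
gripper_width: -0.0
grip_force: 0.1
```

```bash
python3 - <<'E'
from h import *
st(); g=snap('wrist','w3');st(); print(proj(g,OR+RK@[.025,.03,.038]),proj(g,OR+RK@[.0005,.03,.038]))
E
```

```text
t 8.0 j [  5.6  11.3 121.7  -0.   46.9  11.8] P [0.5087 0.075  0.027 ] rack [-29.8  31.5  27. ] F [ 0.2 -0.1 -0.2] w -1.3261885105111415e-05
[[-0.0, 1.0, 0.001], [1.0, 0.0, 0.0], [0.0, 0.001, -1.0]]
t 8.05 j [  5.6  11.3 121.8  -0.   46.9  11.8] P [0.5084 0.075  0.0269] rack [-30.2  31.4  26.9] F [-0.1 -0.2  0.2] w 6.08625570025894e-05
[[-0.0, 1.0, 0.001], [1.0, 0.0, 0.0], [0.0, 0.001, -1.0]]
(np.float64(434.5471731950497), np.float64(275.11741814651936)) (np.float64(384.9089741942461), np.float64(275.09714043916125))
```

View pics/w3.png

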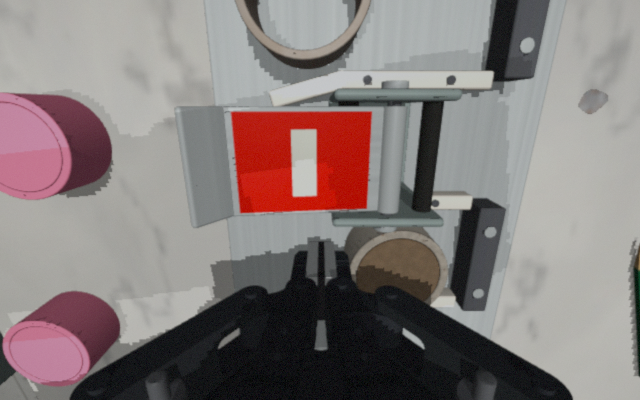

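The ring slides upright, with its top at (399,275). Home is at about (434,275), roughly 16 mm further. Continuing slowly.

Call:
jog_arm:
  rows:
    - [0, 0.1, 0, 0, 0, 0, 0]
    - [0, 0.1, 0, 0, 0, 0, 0]
    - [0, 0.1, 0, 0, 0, 0, 0]
    - [0, 0.1, 0, 0, 0, 0, 0]
    - [0, 0.1, 0, 0, 0, 0, 0]
    - [0, 0.1, 0, 0, 0, 0, 0]
    - [0, 0, 0, 0, 0, 0, 0]
    - [0, 0, 0, 0, 0, 0, 0]

```text
time: 8.72
position: [0.523, 0.0734, 0.0269]
eef_rot: [[0.108, 0.994, 0.001], [0.994, -0.108, 0.0], [0.0, 0.001, -1.0]]
ft_force: [0.3, 0.5, 0.1]
gripper_width: -0.0001
grip_force: 0.0
```

Call:
jog_arm:
  rows:
    - [0, 0.06, 0, 0, 0, 0, 0]
    - [0, 0, 0, 0, 0, 0, 0]

```text
time: 8.88
position: [0.524, 0.0733, 0.0268]
eef_rot: [[0.108, 0.994, 0.0], [0.994, -0.108, 0.0], [0.0, 0.0, -1.0]]
ft_force: [-1.0, 1.2, -0.2]
gripper_width: -0.0002
grip_force: 0.3
```

Call:
jog_arm:
  rows:
    - [0, 0.06, 0, 0, 0, 0, 0]
    - [0, 0, 0, 0, 0, 0, 0]

```text
time: 9.05
position: [0.5251, 0.0731, 0.0267]
eef_rot: [[0.108, 0.994, -0.001], [0.994, -0.108, -0.0], [-0.0, -0.001, -1.0]]
ft_force: [-0.8, 0.6, 1.2]
gripper_width: -0.0002
grip_force: 0.8
```

Call:
jog_arm:
  rows:
    - [0, 0.06, 0, 0, 0, 0, 0]
    - [0, 0, 0, 0, 0, 0, 0]

```text
time: 9.22
position: [0.5252, 0.0731, 0.0265]
eef_rot: [[0.108, 0.994, -0.004], [0.994, -0.108, 0.0], [-0.0, -0.004, -1.0]]
ft_force: [-6.6, 0.3, 3.8]
gripper_width: -0.0002
grip_force: 3.0
```

Call:
jog_arm:
  rows:
    - [0, 0.06, 0, 0, 0, 0, 0]
    - [0, 0, 0, 0, 0, 0, 0]

```text
time: 9.38
position: [0.5253, 0.073, 0.0262]
eef_rot: [[0.108, 0.994, -0.007], [0.994, -0.108, 0.0], [-0.001, -0.007, -1.0]]
ft_force: [-9.9, 1.2, 6.1]
gripper_width: -0.0003
grip_force: 4.7
```

```bash
python3 - <<'E'
from h import *
st(); g=snap('wrist','w4'); print(proj(g,OR+RK@[.025,.03,.038]))
p=g['pixels'][:,:,::-1]
b=(p[...,2].astype(int)-p[...,0]>22)&(p[...,2]<150); b[:220]=0;b[330:]=0;b[:,:340]=0;b[:,480:]=0
k=cv2.moments(b.astype(np.uint8),True); c=(k['m10']/k['m00'],k['m01']/k['m00']); print(k['m00'],c,w2r(ray(g,*c,.038))*1000)
cv2.imwrite('pics/w4c.png',cv2.resize(p[190:330,300:520],None,fx=3,fy=3,interpolation=cv2.INTER_CUBIC))
E
```

```text
t 9.3833 j [5.200e+00 1.310e+01 1.195e+02 1.000e-01 4.780e+01 1.140e+01] P [0.5253 0.073  0.0262] rack [-13.2  31.2  26.2] F [-9.9  1.2  6.1] w -0.00030892988036673697
[[0.0, 1.0, -0.007], [1.0, -0.0, -0.001], [-0.001, -0.007, -1.0]]
(np.float64(401.14221533572834), np.float64(275.9674948765554))
2643.0 (403.11237230419977, 262.4805145667802) [25.3025006  37.47061523 38.        ]
```

View pics/w4c.png

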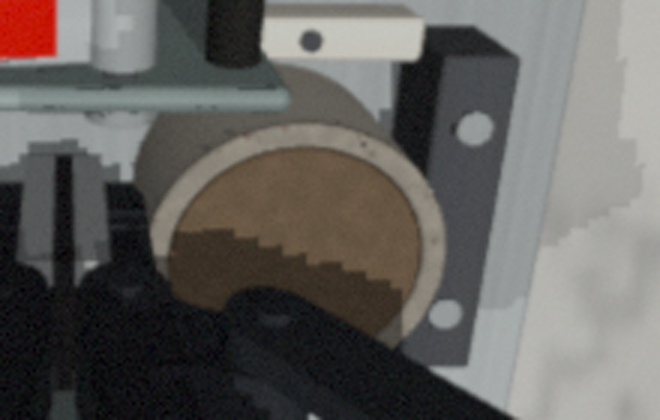

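The ring is home: force rose to about 10 N at ring x≈25, and the crop shows its rim at (440,240) touching the stop. Next I back off, rise and turn back.

Call:
jog_arm:
  rows:
    - [0, -0.1, 0, 0, 0, 0, 0]
    - [0, -0.2, 0, 0, 0, 0, 0]
    - [0, -0.5, 0, 0, 0, 0, 0]
    - [0, -0.8, 0, 0, 0, 0, 0]
    - [0, -0.9, 0, 0, 0, 0, 0]
    - [0, -0.9, 0, 0, 0, 0, 0]
    - [0, -0.9, -0.6, 0, 0, 0, 0]
    - [0, -0.2, -1, 0, 0, 0, 0]
    - [0, 0, -1, 0, 0, 0, 0]
    - [0, 0, -1, 0, 0, 0, 0]
    - [0, 0, -1, 0, 0, 0, 0]
    - [0, 0, 0, 0, 0, 1, 0]
    - [0, 0, 0, 0, 0, 1, 0]
    - [0, 0, 0, 0, 0, 1, 0]
    - [0, 0, 0, 0, 0, 1, 0]
    - [0, 0, 0, 0, 0, 1, 0]
    - [0, 0, 0, 0, 0, 1, 0]
    - [0, 0, 0, 0, 0, 1, 0]
    - [0, 0, 0, 0, 0, 1, 0]
    - [0, 0, 0, 0, 0, 1, 0]

```text
time: 11.1
position: [0.417, 0.0849, 0.142]
eef_rot: [[0.782, 0.623, 0.002], [0.623, -0.782, 0.0], [0.002, 0.001, -1.0]]
ft_force: [-0.0, 0.3, 0.2]
gripper_width: -0.0001
grip_force: 0.0
```

Call:
jog_arm:
  rows:
    - [0, 0, 0, 0, 0, 1, 0]
    - [0, 0, 0, 0, 0, 1, 0]
    - [0, 0, 0, 0, 0, 1, 0]
    - [0, 0, 0, 0, 0, 1, 0]
    - [0, 0, 0, 0, 0, 1, 0]
    - [0, 0, 0, 0, 0, 1, 0]
    - [0, 0, 0, 0, 0, 1, 0]
    - [0, 0, 0, 0, 0, 1, 0]
    - [0, 0, 0, 0, 0, 1, 0]
    - [0, 0, 0, 0, 0, 0, 0]
    - [0, 0, 0, 0, 0, 0, 0]

```text
time: 12.02
position: [0.4169, 0.0849, 0.142]
eef_rot: [[0.994, -0.105, 0.001], [-0.105, -0.994, 0.0], [0.001, -0.0, -1.0]]
ft_force: [0.1, 0.2, 0.1]
gripper_width: -0.0001
grip_force: 0.0
```

```bash
python3 - <<'E'
from h import *
s=st()
D=[(15.12,91.9,.675,.239),(-9.4,117.6,.4544,.2389),(5.2,128.6,.4545,.0293),(13.1,119.5,.5303,.0262),(4.9,128.4,.456,.0329),(s['joint_pos'][1],s['joint_pos'][2],np.hypot(*s['position'][:2]),s['position'][2])]
A=[];b=[]
for q2,q3,r,z in D:
    a,c=np.radians(q2),np.radians(q2+q3)
    A+=[[1,0,np.sin(a),np.sin(c),np.cos(c)],[0,1,np.cos(a),np.cos(c),-np.sin(c)]]; b+=[r,z]
x,res,rk,sv=np.linalg.lstsq(np.array(A),np.array(b),rcond=None); print(x,res,sv)
E
```

```text
t 12.0167 j [  8.2  -7.8 127.   -0.   60.7 104.2] P [0.4169 0.0849 0.142 ] rack [-122.2   31.4  142. ] F [0.1 0.2 0.1] w -6.942816476088656e-05
[[1.0, 0.003, 0.001], [0.003, -1.0, 0.0], [0.001, -0.0, -1.0]]
[ 0.00107246 -0.08459998  0.50918859  0.56607566  0.00223086] [3.68649148e-06] [4.21517374 3.44651923 0.3952816  0.34857591 0.27579487]
```

Call:
jog_arm:
  rows:
    - [0, 0.9, 0, 0, 0, 0, 0]
    - [0, 0.9, 0, 0, 0, 0, 0]
    - [0, 0.65, 0, 0, 0, 0, 0]
    - [0, 0, 0, 0, 1, 0, 0]
    - [0, 0, 0, 0, 1, 0, 0]
    - [0, 0, 0, 0, 1, 0, 0]
    - [0, 0, 0, 0, 1, 0, 0]
    - [0, 0, 0, 0, 1, 0, 0]
    - [0, 0, 0, 0, 1, 0, 0]
    - [0, 0, 0, 0, 0, 0, 0]
    - [0, 0, 0, 0, 0, 0, 0]

```text
time: 12.93
position: [0.4113, 0.0245, 0.1437]
eef_rot: [[0.861, -0.106, 0.497], [-0.091, -0.994, -0.053], [0.5, 0.001, -0.866]]
ft_force: [0.4, -0.0, 0.3]
gripper_width: 0.0002
grip_force: 0.0
```

```bash
python3 - <<'E'
from h import *
s=st(); j=np.radians(s['joint_pos']);a=j[1];c=j[1]+j[2]
x=[0.00107246,-0.08459998,0.50918859,0.56607566,0.00223086]
rd=x[0]+x[2]*np.sin(a)+x[3]*np.sin(c)+x[4]*np.cos(c); zd=x[1]+x[2]*np.cos(a)+x[3]*np.cos(c)-x[4]*np.sin(c)
R=s['eef_rot']; tilt=np.arccos(-R[2,2]); r=np.hypot(*s['position'][:2]); z=s['position'][2]
print(np.degrees(tilt),'T from r',(r-rd)/np.sin(tilt),'from z',(z-zd)/(1-np.cos(tilt)))
E
```

```text
t 12.9333 j [  4.2 -30.6 147.2  -9.2  34.2 106.5] P [0.4113 0.0245 0.1437] rack [-121.2  -29.3  143.7] F [ 0.4 -0.   0.3] w 0.00016548509598904255
[[0.866, 0.002, 0.5], [0.002, -1.0, 0.001], [0.5, 0.001, -0.866]]
30.00627259348086 T from r 0.3302485299684682 from z 0.3382551981236815
```

```bash
cat > plan.py <<'E'
from h import *
s=observe(); P=w2r(s['position'])*1000; R=RK.T@s['eef_rot']; t0=np.degrees(np.arctan2(R[0,2],-R[2,2]))
piv=np.array([-5,62.]); H=11.
def tcp(phi,over=0):
    f=np.radians(phi); u=np.array([-np.cos(f),np.sin(f)]); g=np.array([-np.sin(f),-np.cos(f)])
    t=np.interp(phi,[65,110],[25,0]); a=np.radians(t); d=np.array([np.sin(a),-np.cos(a)]); n=np.array([np.cos(a),np.sin(a)])
    if phi<=65:
        c=[piv+65.6*u-10.6*g,piv+55*u]; p=min(c,key=lambda q:q@n); sd=np.interp(phi,[0,65],[22,7])
        return np.r_[p+(-1.5-H)*n+(sd-8)*d,t],d,n
    return np.r_[piv+48*u+1.5*g-H*n-8*d,t],d,n
def rows(wps,cur):
    out=[]
    for w in wps:
        a=np.radians(cur[2]); x=np.array([np.cos(a),np.sin(a)]); z=np.array([np.sin(a),-np.cos(a)])
        v=(w[:2]-cur[:2])/25; dt=(w[2]-cur[2])/5
        r=[round(float(v@x),2),0,round(float(v@z),2),0,round(float(dt),2),0,0]; out.append(r)
        cur=np.r_[cur[:2]+25*(r[0]*x+r[2]*z),cur[2]+5*r[4]]
    return out,cur
def reach(w):
    a=np.radians(w[2]); r=(535+w[0]*.994-3)-333*np.sin(a); z=w[1]+333*np.cos(a)-248; return np.hypot(r,z)
E
python3 - <<'E'
from plan import *
print(P,t0)
w0,d,n=tcp(7)
A=w0.copy();A[:2]+=-14*n; B=A.copy(); B[:2]-=70*d
print('B,A,w0',B.round(1),A.round(1),w0.round(1),[reach(q).round(0) for q in(B,A,w0)])
lin=lambda p,q,k:[p+(q-p)*i/k for i in range(1,k+1)]
cur=np.r_[P[0],P[2],t0]
o,c=rows(lin(cur,B,2)+lin(B,A,5),cur)
print('y err',P[1]); print(o); 
W=[tcp(7+f)[0] for f in range(0,60,6)]
o,c=rows([A]+W,A); print(o[1:],c)
print([ (tcp(f)[0].round(0).tolist(),reach(tcp(f)[0]).round(0)) for f in(7,30,60,90,120,150,178)])
E
```

```text
[-121.24570429  -29.25134446  143.72381074] 30.00625453389553
B,A,w0 [-117.2  121.5   25. ] [-87.6  58.1  25. ] [-74.9  64.   25. ] [np.float64(326.0), np.float64(324.0), np.float64(338.0)]
y err -29.251344460941855
[[-0.15, 0, 0.42, 0, -0.5, 0, 0], [-0.13, 0, 0.44, 0, -0.5, 0, 0], [-0.0, 0, 0.56, 0, -0.0, 0, 0], [-0.0, 0, 0.56, 0, -0.0, 0, 0], [-0.0, 0, 0.56, 0, -0.0, 0, 0], [-0.0, 0, 0.56, 0, -0.0, 0, 0], [-0.0, 0, 0.56, 0, -0.0, 0, 0]]
[[0.56, 0, -0.0, 0, 0.0, 0, 0], [0.19, 0, -0.25, 0, 0.0, 0, 0], [0.22, 0, -0.24, 0, 0.0, 0, 0], [0.18, 0, 0.39, 0, 0.0, 0, 0], [0.18, 0, -0.2, 0, 0.0, 0, 0], [0.2, 0, -0.17, 0, 0.0, 0, 0], [0.21, 0, -0.15, 0, 0.0, 0, 0], [0.21, 0, -0.13, 0, 0.0, 0, 0], [0.23, 0, -0.11, 0, 0.0, 0, 0], [0.23, 0, -0.08, 0, 0.0, 0, 0]] [-42.92888922 104.8529441   25.        ]
[([-75.0, 64.0, 25.0], np.float64(338.0)), ([-61.0, 78.0, 25.0], np.float64(356.0)), ([-44.0, 104.0, 25.0], np.float64(382.0)), ([-19.0, 116.0, 11.0], np.float64(489.0)), ([7.0, 112.0, 0.0], np.float64(574.0)), ([25.0, 95.0, 0.0], np.float64(585.0)), ([32.0, 73.0, 0.0], np.float64(585.0))]
```

Call:
jog_arm:
  rows:
    - [-0.15, 0, 0.42, 0, -0.5, 0, 0]
    - [-0.13, 0, 0.44, 0, -0.5, 0, 0]
    - [0, 0, 0.56, 0, 0, 0, 0]
    - [0, 0, 0.56, 0, 0, 0, 0]
    - [0, 0, 0.56, 0, 0, 0, 0]
    - [0, 0, 0.56, 0, 0, 0, 0]
    - [0, 0, 0.56, 0, 0, 0, 0]
    - [0, 0, 0, 0, 0, 0, 0]
    - [0, 0, 0, 0, 0, 0, 0]

```text
time: 13.68
position: [0.4423, 0.0202, 0.0543]
eef_rot: [[0.905, -0.108, 0.412], [-0.098, -0.994, -0.046], [0.415, 0.002, -0.91]]
ft_force: [0.0, 0.6, -0.2]
gripper_width: -0.0002
grip_force: 0.0
```

```bash
python3 - <<'E'
from plan import *
st(); g=snap('wrist','w5'); print(t0)
E
```

```text
t 13.6833 j [  2.1 -12.2 145.4  -9.1  22.7 105.9] P [0.4423 0.0202 0.0543] rack [-90.  -30.2  54.3] F [ 0.   0.6 -0.2] w -0.00016667956106230285
[[0.91, 0.0, 0.415], [0.001, -1.0, -0.001], [0.415, 0.002, -0.91]]
24.518354519538423
```

View pics/w5.png

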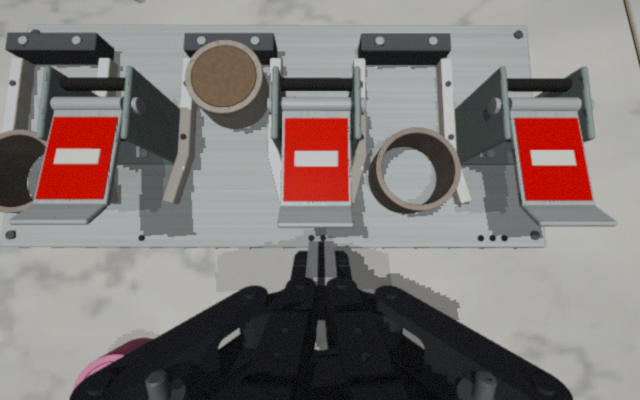

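The closed fingertips (320,245) sit just in front of and below the mid flag's lip (315,222). The ring is still on the stop at (225,75). Now lifting the flag.

Call:
jog_arm:
  rows:
    - [0.3, 0, -0.05, 0, 0, 0, 0]
    - [0.3, 0, -0.05, 0, 0, 0, 0]
    - [0.2, 0, -0.1, 0, 0, 0, 0]
    - [0.2, 0, -0.1, 0, 0, 0, 0]
    - [0.2, 0, -0.1, 0, 0, 0, 0]
    - [0.2, 0, -0.1, 0, 0, 0, 0]
    - [0.2, 0, -0.1, 0, 0, 0, 0]
    - [0.2, 0, -0.1, 0, 0, 0, 0]
    - [0, 0, 0, 0, 0, 0, 0]

```text
time: 14.48
position: [0.4804, 0.0169, 0.0944]
eef_rot: [[0.899, -0.108, 0.423], [-0.098, -0.994, -0.046], [0.426, -0.0, -0.905]]
ft_force: [0.9, 0.1, 0.1]
gripper_width: 0.0002
grip_force: 0.0
```

```bash
python3 - <<'E'
from plan import *
st(); g=snap('wrist','w6'); print(t0)
E
```

```text
t 14.4833 j [  1.3 -12.1 140.2  -7.   27.  103. ] P [0.4804 0.0169 0.0944] rack [-51.7 -29.3  94.4] F [0.9 0.1 0.1] w 0.00021075522797033632
[[0.905, 0.0, 0.426], [-0.0, -1.0, 0.0], [0.426, -0.0, -0.905]]
25.20484361752158
```

View pics/w6.png

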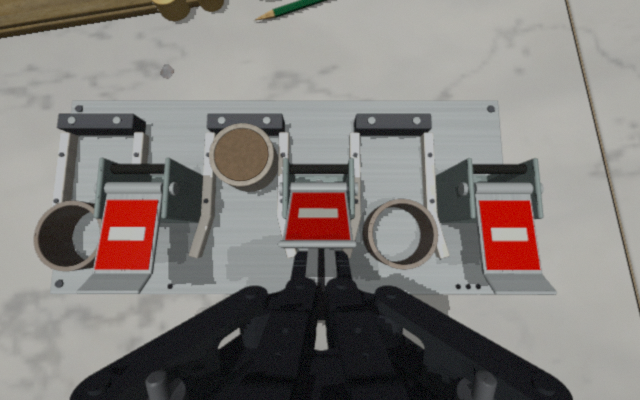

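The flag rises as planned: mid flag at (318,215), foreshortened to about 45°. My picture views are used up, so I'll check by numbers from here.

```bash
python3 - <<'E'
from plan import *
cur=np.r_[P[0],P[2],t0]
W=[tcp(f)[0] for f in list(range(56,177,6))+[178,180]]
o,c=rows(W,cur); [print(q) for q in o]; print(c,len(o))
E
```

```text
[0.34, 0, -0.18, 0, -0.03, 0, 0]
[0.23, 0, -0.08, 0, 0.0, 0, 0]
[0.22, 0, -0.04, 0, -0.33, 0, 0]
[0.22, 0, -0.02, 0, -0.67, 0, 0]
[0.22, 0, -0.01, 0, -0.67, 0, 0]
[0.22, 0, 0.0, 0, -0.66, 0, 0]
[0.22, 0, 0.02, 0, -0.67, 0, 0]
[0.21, 0, 0.02, 0, -0.67, 0, 0]
[0.22, 0, 0.03, 0, -0.66, 0, 0]
[0.21, 0, 0.04, 0, -0.67, 0, 0]
[0.18, 0, 0.07, 0, 0.0, 0, 0]
[0.18, 0, 0.09, 0, 0.0, 0, 0]
[0.17, 0, 0.11, 0, 0.0, 0, 0]
[0.16, 0, 0.13, 0, 0.0, 0, 0]
[0.14, 0, 0.14, 0, 0.0, 0, 0]
[0.12, 0, 0.16, 0, 0.0, 0, 0]
[0.11, 0, 0.17, 0, 0.0, 0, 0]
[0.09, 0, 0.18, 0, 0.0, 0, 0]
[0.08, 0, 0.18, 0, 0.0, 0, 0]
[0.05, 0, 0.2, 0, 0.0, 0, 0]
[0.03, 0, 0.2, 0, 0.0, 0, 0]
[0.0, 0, 0.06, 0, 0.0, 0, 0]
[0.01, 0, 0.07, 0, 0.0, 0, 0]
[ 3.20852925e+01  7.15195642e+01 -7.24963314e-03] 23
```

Call:
jog_arm:
  rows:
    - [0.35, 0, -0.15, 0, 0, 0, 0]
    - [0.25, 0, -0.1, 0, 0, 0, 0]
    - [0.22, 0, -0.04, 0, -0.35, 0, 0]
    - [0.22, 0, -0.02, 0, -0.65, 0, 0]
    - [0.22, 0, 0, 0, -0.65, 0, 0]
    - [0.22, 0, 0, 0, -0.65, 0, 0]
    - [0.22, 0, 0.02, 0, -0.7, 0, 0]
    - [0.22, 0, 0.02, 0, -0.7, 0, 0]
    - [0.22, 0, 0.03, 0, -0.65, 0, 0]
    - [0.22, 0, 0.04, 0, -0.65, 0, 0]
    - [0.18, 0, 0.07, 0, 0, 0, 0]
    - [0.18, 0, 0.09, 0, 0, 0, 0]
    - [0, 0, 0, 0, 0, 0, 0]

```text
time: 15.62
position: [0.5399, 0.0102, 0.1089]
eef_rot: [[0.994, -0.108, -0.0], [-0.108, -0.994, -0.0], [-0.0, 0.0, -1.0]]
ft_force: [-0.1, -1.1, -0.3]
gripper_width: -0.0002
grip_force: 0.0
```

```bash
python3 - <<'E'
from plan import *
st()
cur=np.r_[P[0],P[2],t0]; print(cur)
W=[tcp(f)[0] for f in list(range(126,177,6))+[180]]
o,c=rows(W,cur); [print(q) for q in o]; print(c,len(o))
g=snap('wrist','w7');p=g['pixels'][:,:,::-1]; hsv=cv2.cvtColor(p,cv2.COLOR_BGR2HSV)
for n,m in(('red',((hsv[...,0]<6)|(hsv[...,0]>174))),('green',(hsv[...,0]>45)&(hsv[...,0]<85))):
  k,l,s_,c_=cv2.connectedComponentsWithStats((m&(hsv[...,1]>130)&(hsv[...,2]>50)).astype(np.uint8))
  print(n,[s_[i].tolist() for i in range(1,k) if s_[i,4]>80])
E
```

```text
t 15.6167 j [ -1.6   7.4 115.7  -0.   56.9  94.7] P [0.5399 0.0102 0.1089] rack [  8.1 -29.6 108.9] F [-0.1 -1.1 -0.3] w -0.00018561014462664321
[[1.0, 0.0, -0.0], [0.0, -1.0, -0.0], [-0.0, 0.0, -1.0]]
[ 8.13227840e+00  1.08934882e+02 -1.12427616e-02]
[0.11, 0, -0.03, 0, 0.0, 0, 0]
[0.16, 0, 0.12, 0, 0.0, 0, 0]
[0.15, 0, 0.14, 0, 0.0, 0, 0]
[0.13, 0, 0.15, 0, 0.0, 0, 0]
[0.12, 0, 0.17, 0, 0.0, 0, 0]
[0.09, 0, 0.17, 0, 0.0, 0, 0]
[0.08, 0, 0.19, 0, 0.0, 0, 0]
[0.06, 0, 0.19, 0, 0.0, 0, 0]
[0.04, 0, 0.2, 0, 0.0, 0, 0]
[0.02, 0, 0.2, 0, 0.0, 0, 0]
[ 3.21249196e+01  7.14301734e+01 -1.12427616e-02] 10
red [[123, 259, 53, 57, 2270], [460, 259, 54, 56, 2183]]
green [[287, 238, 61, 10, 360]]
```

Green is showing, so the flag is past upright. I'll press it down.

Call:
jog_arm:
  rows:
    - [0.13, 0, 0, 0, 0, 0, 0]
    - [0.16, 0, 0.1, 0, 0, 0, 0]
    - [0.15, 0, 0.14, 0, 0, 0, 0]
    - [0.13, 0, 0.15, 0, 0, 0, 0]
    - [0.12, 0, 0.17, 0, 0, 0, 0]
    - [0.09, 0, 0.17, 0, 0, 0, 0]
    - [0.08, 0, 0.19, 0, 0, 0, 0]
    - [0.06, 0, 0.19, 0, 0, 0, 0]
    - [0.04, 0, 0.2, 0, 0, 0, 0]
    - [0.02, 0, 0.2, 0, 0, 0, 0]
    - [0, 0, 0, 0, 0, 0, 0]

```text
time: 16.58
position: [0.5637, 0.0076, 0.0716]
eef_rot: [[0.994, -0.108, -0.002], [-0.108, -0.994, -0.0], [-0.002, 0.0, -1.0]]
ft_force: [-0.9, -0.4, 0.3]
gripper_width: -0.0001
grip_force: 0.0
```

Call:
jog_arm:
  rows:
    - [0, 0, 0.06, 0, 0, 0, 0]
    - [0, 0, 0, 0, 0, 0, 0]

```text
time: 16.75
position: [0.5639, 0.0076, 0.0714]
eef_rot: [[0.994, -0.108, -0.001], [-0.108, -0.994, -0.0], [-0.001, 0.0, -1.0]]
ft_force: [-3.4, -0.5, 9.4]
gripper_width: 0.0001
grip_force: 4.8
```

Call:
jog_arm:
  rows:
    - [0, 0, 0.06, 0, 0, 0, 0]
    - [0, 0, 0, 0, 0, 0, 0]

```text
time: 16.92
position: [0.5639, 0.0077, 0.0712]
eef_rot: [[0.994, -0.108, -0.001], [-0.108, -0.994, -0.0], [-0.001, 0.0, -1.0]]
ft_force: [-6.5, 0.2, 17.5]
gripper_width: -0.0002
grip_force: 8.8
```

It meets a firm stop at exactly the level height. I'll retreat up and back and verify.

Call:
jog_arm:
  rows:
    - [0, 0, -0.1, 0, 0, 0, 0]
    - [0, 0, -0.5, 0, 0, 0, 0]
    - [0, 0, -1, 0, 0, 0, 0]
    - [0, 0, -1, 0, 0, 0, 0]
    - [0, 0, -1, 0, 0, 0, 0]
    - [0, 0, -1, 0, 0, 0, 0]
    - [0, 0, -1, 0, 0, 0, 0]
    - [0, 0, -1, 0, 0, 0, 0]
    - [-1, 0, 0, 0, 0, 0, 0]
    - [-1, 0, 0, 0, 0, 0, 0]
    - [-1, 0, 0, 0, 0, 0, 0]
    - [-1, 0, 0, 0, 0, 0, 0]
    - [-1, 0, 0, 0, 0, 0, 0]
    - [0, 0, 0, 0, 0, 0, 0]
    - [0, 0, 0, 0, 0, 0, 0]

```text
time: 18.17
position: [0.4387, 0.0213, 0.2341]
eef_rot: [[0.994, -0.108, -0.0], [-0.108, -0.994, -0.0], [-0.0, 0.0, -1.0]]
ft_force: [0.6, -0.3, 0.1]
gripper_width: -0.0
grip_force: 0.0
```

```bash
python3 - <<'E'
from plan import *
st(); g=snap('wrist','w8');p=g['pixels'][:,:,::-1]; hsv=cv2.cvtColor(p,cv2.COLOR_BGR2HSV)
def comp(n,m,z,a):
  k,l,s_,c_=cv2.connectedComponentsWithStats(m.astype(np.uint8))
  for i in range(1,k):
    if s_[i,4]>a: b=s_[i]; print(n,b.tolist(),(w2r(ray(g,*c_[i],z))*1000).round(1)[:2], 'x range',[(w2r(ray(g,c_[i][0],v,z))*1000)[0].round(1) for v in(b[1],b[1]+b[3])])
H,S,V=hsv[...,0],hsv[...,1],hsv[...,2]
comp('red',((H<6)|(H>174))&(S>130)&(V>50),.0635,300)
comp('green',(H>45)&(H<85)&(S>130)&(V>50),.0635,300)
comp('brown',(H>6)&(H<16)&(S>65)&(V<140)&(V>40),.038,500)
E
```

```text
t 18.1667 j [ -0.5 -11.  119.5  -0.   71.6  95.7] P [0.4387 0.0213 0.2341] rack [-93.7 -29.5 234.1] F [ 0.6 -0.3  0.1] w -1.0409059054411787e-05
[[1.0, 0.0, -0.0], [0.0, -1.0, -0.0], [-0.0, 0.0, -1.0]]
red [183, 106, 35, 44, 1194] [-36.9  92.9] x range [np.float64(-16.2), np.float64(-60.3)]
red [420, 106, 35, 44, 1194] [ -36.7 -150. ] x range [np.float64(-15.9), np.float64(-60.0)]
green [302, 39, 34, 50, 1259] [ 23.3 -28.9] x range [np.float64(44.0), np.float64(-0.0)]
brown [245, 47, 38, 41, 589] [22.3 30.1] x range [np.float64(41.6), np.float64(2.2)]
```

```bash
python3 - <<'E'
from plan import *
g=load('w8');p=g['pixels'][:,:,::-1]; print('profile col 262',p[20:60,258:268].mean((1,2)).round().astype(int).tolist())
print('empty-bay stops? col L/R rows20-40',p[20:44,130:140].mean((1,2)).round().astype(int).tolist())
print('proj ring back edge top',proj(g,OR+RK@[.0495,.03,.038]),'stop top front',proj(g,OR+RK@[.0495,.03,.028]),'plate back',proj(g,OR+RK@[.0825,.03,.01]))
T=snap('top','t2'); q=T['pixels'][:,:,::-1]; hsv=cv2.cvtColor(q,cv2.COLOR_BGR2HSV);H,S,V=cv2.split(hsv)
for n,m,z in(('green',(H>45)&(H<85)&(S>120)&(V>40),.0635),('brown',(H>6)&(H<18)&(S>70)&(V<150),.038),('red',((H<6)|(H>174))&(S>130)&(V>60),.0635),('pink',(H>150)&(H<175)&(S>50),.028)):
  m=m.astype(np.uint8); m[:140]=0;m[250:]=0;m[:,:250]=0;m[:,380:]=0
  k,l,s_,c_=cv2.connectedComponentsWithStats(cv2.morphologyEx(m,cv2.MORPH_CLOSE,np.ones((5,5))))
  for i in range(1,k):
    if s_[i,4]>25: print(n,s_[i].tolist(),(w2r(ray(T,*c_[i],z))*1000).round(1)[:2])
E
```

```text
profile col 262 [153, 151, 153, 156, 157, 157, 156, 156, 153, 125, 92, 82, 82, 81, 82, 81, 81, 81, 82, 81, 84, 109, 139, 148, 147, 109, 86, 86, 88, 88, 87, 87, 80, 75, 75, 75, 74, 75, 76, 75]
empty-bay stops? col L/R rows20-40 [152, 151, 151, 152, 157, 161, 160, 159, 157, 130, 95, 77, 78, 83, 88, 96, 97, 96, 92, 82, 74, 74, 66, 41]
proj ring back edge top (np.float64(261.442299771926), np.float64(38.41922897010227)) stop top front (np.float64(263.2956317839599), np.float64(40.53170817307188)) plate back (np.float64(264.61024438740975), np.float64(9.783671666353456))
red [347, 189, 10, 13, 117] [ -35.6 -148.5]
pink [270, 220, 7, 13, 68] [-169.6  100.6]
pink [304, 230, 14, 15, 163] [-190.7  -29.5]
```

```bash
python3 - <<'E'
from plan import *
g=load('w8');p=g['pixels'][:,:,::-1]
print('plate back profile rows0-30 col330',p[0:30,325:335].mean((1,2)).round().astype(int).tolist())
for f in('w1','w5','w6','w8'):
    g=load(f);p=g['pixels'][:,:,::-1].astype(int)
    # predicted features: plate back edge at y=-20, ring home circle at z=.038
    q=proj(g,OR+RK@[.0825,-.02,.01]); col=p[:,int(q[0])-4:int(q[0])+5].mean((1,2)); r0=max(int(q[1])-15,0); seg=col[r0:r0+28]; e=np.abs(np.diff(seg)); print(f,'plate pred',np.round(q,1),'edges rows',[(r0+i+1,round(e[i])) for i in np.argsort(-e)[:3]])
    if f!='w1':
        c=proj(g,OR+RK@[.025,.03,.038]); R=np.hypot(*(np.array(proj(g,OR+RK@[.0495,.03,.038]))-c))
        gr=cv2.cvtColor(g['pixels'],cv2.COLOR_RGB2GRAY); x0,y0=int(c[0]-45),max(int(c[1]-45),0)
        h=cv2.HoughCircles(cv2.resize(gr[y0:int(c[1])+45,x0:x0+90],None,fx=4,fy=4,interpolation=cv2.INTER_CUBIC),cv2.HOUGH_GRADIENT,1,100,param1=120,param2=20,minRadius=int(R*4*.85),maxRadius=int(R*4*1.1))
        if h is not None:
            u,v,r=h[0,0]; u,v=u/4+x0,v/4+y0; print('  circle',u,v,r/4,'pred',np.round(c,1),R.round(1),'rack',(w2r(ray(g,u,v,.038))*1000).round(1)[:2])
E
```

```text
plate back profile rows0-30 col330 [156, 155, 154, 153, 153, 154, 155, 158, 159, 160, 162, 162, 162, 153, 154, 156, 156, 156, 157, 157, 156, 154, 154, 154, 154, 144, 132, 130, 132, 134]
w1 plate pred [365.9  13.5] edges rows [(np.int64(16), 6), (np.int64(17), 5), (np.int64(8), 3)]
w5 plate pred [305.8  21.3] edges rows [(np.int64(25), 12), (np.int64(22), 3), (np.int64(20), 3)]
  circle 222.875 73.125 34.025 pred [223.8  72.9] 36.1 rack [24.8 30.6]
w6 plate pred [309.1  97.1] edges rows [(np.int64(100), 10), (np.int64(94), 3), (np.int64(93), 3)]
  circle 240.125 152.375 28.7 pred [241.1 151.3] 31.0 rack [24.2 30.7]
w8 plate pred [311.    9.9] edges rows [(np.int64(26), 10), (np.int64(25), 10), (np.int64(13), 8)]
  circle 258.625 68.375 24.45 pred [262.9  64.7] 26.3 rack [21.5 34.7]
```

The checks agree once I correct a 3 mm bias in my rack x (plate edge offset). The ring rim lies against the stop. The green face spans x≈3–47 mm, the mirror image of the red faces, so the flag is level. The other two flags are unmoved.

```bash
python3 -c "
from bench import *
print(close_job())"
```

```text
the job is handed in; nothing more can be done
None
```

I pushed the soil ring in the middle bay home against its stop, then flipped the middle flag fully over so it lies green face up, and handed the job in at about 18 s; no verdict came back.

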